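# Shift the locked stone slide to its second station

### The arm

A 6-joint arm with a two-finger parallel gripper is mounted at the origin on a cart in front of the work surface, level with it; the furniture and walls round the work are solid. World frame = base frame: x ahead of the robot, y to its left, z up, the work surface at z = 0. Lengths are in m, angles in rad, forces in N, time in s.
With the tool pointing down it reaches from about 0.225 to 0.875 m from the base axis. Payload 3.4 kg.
Tool frame: the origin (TCP) lies between the finger pads; the fingertips stand 11 mm ahead of it and the grasp point (between the pads) lies 8 mm behind it (tips_ahead is the distance from the TCP to the fingertips, in m); z points along the fingers, x is the direction in which the jaws open and shut, and the axes are right-handed (so a half turn about z gives the same grasp; the last joint's range is limited). The gripper opens to 85 mm and grips with 20 to 120 N. Pads are 22 mm wide; open, the fingers measure 114 mm over their backs; the gripper's body (76 mm by 85 mm) begins 54 mm behind the grasp point. The pads swing forward as they close: fully open they stand 13 mm farther back than shut.
Start: joints at [-1.295, 0.276, 1.505, -0, 1.361, -0.121], TCP at [0.222, -0.53, 0.242] pointing down, gripper open.
Joint ranges: [-2.89, 2.89], [-0.75, 2.08], [0.22, 2.7], [-1.18, 4.32], [0.11, 2.71], [-2.7, 2.7]. Speed limits (rad/s): [2.57, 2.57, 3.14, 3.14, 3.14, 3.14].

### API

Orientations are given as a unit quaternion [w, x, y, z].
In Python, from rig import get_state, get_image, sign_off, masks_of, tips_ahead gives the robot as it stands.
- The arm moves only by the tool play_rows, never from a script. Its argument "series" is a list of rows, each an object of numbers: "fingers": the closure, from -1 (fully open) to 1 (shut); "dx", "dy", "dz": the shift along the world's x, y, z in mm; "turn": the turn about the world's z in rad. A call has 1 to 20 rows; each row shifts and turns the pose as measured when the row begins; what a row does not reach is not made up. A row lasts 1/12 s, in which the tool goes at most 41.7 mm and 7.16 degrees, less where a joint would pass 70% of its speed; a pose out of reach is approached as far as the arm can. A call with a gripper value outside its range is refused whole. The fingers move at their own pace and stop on an object; "squeeze" is the grip in N (left out, the last holds). Time passes only in rows, so rows that do not move let the fingers close. It gives the time, the measured TCP pose, the force and the opening at its end, in the units of the state.
- get_state(): the state, without advancing time (a new reading comes with each control period).
- get_image(name): name is "scene" or "top" or "wrist"; returns a dict with "pixels" (384x512x3 uint8, red, green, blue), "vfov" (degrees; the focal length in pixels is half the picture's height over the tangent of half this angle, whatever the lens; pixels are square), "cx", "cy" (the principal point, pixels), "rvec" (rotation vector, rad) and "tvec" (3), from world to camera coordinates, as OpenCV has them; the wrist camera has in their place "hand_eye" (4x4, takes a point from camera to tool coordinates, whose origin is the TCP and whose axes are the tool frame's). Camera axes: x right, y down, z forward; pixel columns grow to the right and rows downward; lengths in m; the calibration is good to about 2 mm. A picture is of the moment at which its call begins: read the wrist's pose just before it. There is no depth.
- sign_off(): hands the job in, once; it reports no verdict.
Trained networks look in a picture, given as the dict that the camera call returned (one of the last four; its "shot" number tells which), for a name from the list of things; names that differ only in an ending like _2 or _b are one class to them, and where a whole thing is asked for, a point or a joint stands for the part that bears it (a point fixed in the world has none). Each returns a list of dicts, best first, with "p" (0 to 1); they miss things now and then, are a little off and sometimes report something else, mostly with a low value. They report only what shows in the picture. A call takes as long as a camera call. They do not tell look-alikes from the thing itself.
- masks_of(picture, label): "region" (384x512 bool, what is visible of it) and "xy" ([column, row] in pixels, amid what is visible of it).
The state is a dict: "clock": time; "qpos": joint angles; "qd": joint speeds; "effort": joint torques, N m; "position": TCP position; "ee_rot": TCP orientation; "contact_force": force on the tool from outside, world axes, zero at the start; "moment": the same for the moment, N m; "width": finger opening in m.
Only numpy, scipy, OpenCV 4.12 (cv2) and the standard library are available. Lean on these libraries where they do the work, as an engineer would, in place of code of your own. Each camera call takes 0.05 s, during which the arm holds its last target. There are 200 camera calls.

### The job

Move the stone slide from its left station to its right one: pull the red plunger handle out along its slanting axis and turn it counter-clockwise into its rest notch, so that it stays out by itself when let go, then slide the carriage all the way to the right, gently, so that the stone jar stays standing wholly on its round grey pad. Then turn the red handle back so that the plunger springs fully home and locks the carriage there, and let go. Force nothing, and leave the mouse, loupe and pen where they lie.

Things in the scene. Friction and masses are not known exactly. Their poses are not given: they have to be found in the camera images.
- slide_base: Fixed grey base plate of the stone slide, 185 x 320 x 12 mm. Origin on the desk; y runs left along the slide, x away from the robot; plate x = -115 to +70 mm. In front (x -103 to -67, y -22 to 22 mm) a 53 mm high column carries the plunger. Plunger axis: in the x-z plane, leaning 35 degrees towards the robot; outward (pull) direction (-0.574, 0, 0.819) in this frame.
- pivot (a point): Fixed point on the plunger's axis, where the centre of the red handle is when home: (-89.7, 0, 93.9) mm in the base's frame. The point has the base's axes.
- grip (a point): Centre of the red T-handle: 64 mm long (point y), 13 mm thick (point x, the way to pinch it), 30 mm tall along the plunger's axis (point z = outward pull direction). At home its underside is 2 mm above the steel crown (52 mm across), so fingertips may go at most 15 mm below the handle's centre along the axis (12 mm lower when at the rest notch).
- plunger (a joint): Pull of the plunger in m: 0 = home (nose in a slot of the brass index bar, carriage locked), 0.025 = stop. Pulling takes about 8 N at home, 12 N at 12 mm, 17 N at the stop (spring and weight). A cross dowel under the handle runs in a slotted crown: the handle turns only when pulled 16 mm or more (17 to 23 is good); over the 3 mm deep rest notch it sinks back and rests at 12 mm.
- handle (a joint): Turn of the red handle in rad, counter-clockwise seen from its outer end: 0 = home (bar along the base's y, dowel over the deep slot), 1.22 = over the rest notch, 1.32 = stop.
- carriage (a joint): Travel of the carriage to the right (base's -y) in m: 0 = left station (locked at the start), 0.120 = right station, against its stop, where the bar's second slot is under the plunger. Friction about 2.5 N; it stays where it is left.
- carriage_grip (a point): Centre of the black upright grip on the aluminium carriage: 56 mm along the base's x, 13 mm thick along the base's y, 36 mm tall; its underside is the carriage's top, 35 mm above the desk, its centre 53 mm above the desk. Same axes as the base. Nothing within 40 mm of it to either side along y.
- pad (a point): Centre of the top of the round grey pad (64 mm across, 38 mm above the desk) on the carriage, 80 mm to the left of the black grip (base's +y).
- jar_center (a point): Centre of the loose small clear jar with a black lid, 39 mm across and 43 mm tall, that stands on the pad.
- mouse: Loose blue computer mouse, 54 x 98 x 38 mm, behind the slide; origin under its centre.
- loupe: Loose folding loupe, 27 x 44 x 14 mm, behind the slide; origin under its centre.
- pen: Loose red pen, 145 mm long, in front of the slide to the right; origin under its centre.
Things that resemble listed ones, but are neither listed nor needed, are in the scene too. What is shaped like the part that bears jar_center but orange or turquoise is not meant.

How it is judged:
By the outcome, as a careful person would: the job done as asked, in the order asked, and still so for the second after the job is handed in, with the robot touching nothing.
It also fails if it takes over 61 s, if anything falls off the work surface, if the arm or the gripper's body presses on something with over 40 N, if the wrist force passes 120 N, or if a joint passes its speed limit or range.

## Working session

There is one attempt and no reset: what is moved stays moved. The work goes in short steps, Python scripts to look and compute and a tool call to move; the robot and the scene stay as the last step left them, time stands still between calls to the robot, and variables do not carry over. Pictures are saved under pics/ and viewed, about 8 in all and at most 12, crops included, and the job is handed in when it is done.

Besides the shell and the picture viewer there is one more tool, called as name(argument=value, ...) on one line, values as JSON. play_rows: Moves the arm, as the interface text tells. Its arguments: {"type":"object","properties":{"series":{"type":"array"},"squeeze":{"type":"number"}},"required":["series"]}

```bash
mkdir -p pics; ls
cat > h.py <<'E'
import numpy as np, cv2
from rig import *
from scipy.spatial.transform import Rotation as R
def K(im):
    f=im["pixels"].shape[0]/2/np.tan(np.radians(im["vfov"])/2)
    return np.array([[f,0,im["cx"]],[0,f,im["cy"]],[0,0,1]])
def pose(im,st=None):
    "camera-to-world R, origin"
    if "rvec" in im:
        r=R.from_rotvec(np.ravel(im["rvec"])).as_matrix(); return r.T,-r.T@np.ravel(im["tvec"])
    q=st["ee_rot"]; T=np.eye(4); T[:3,:3]=R.from_quat([q[1],q[2],q[3],q[0]]).as_matrix(); T[:3,3]=st["position"]
    T=T@np.array(im["hand_eye"]); return T[:3,:3],T[:3,3]
def onz(im,xy,z,st=None):
    r,o=pose(im,st); d=r@np.linalg.solve(K(im),[xy[0],xy[1],1]); return o+d*(z-o[2])/d[2]
def proj(im,p,st=None):
    r,o=pose(im,st); c=K(im)@(r.T@(np.asarray(p)-o)); return c[:2]/c[2]
def save(im,n,crop=None,s=1):
    p=im["pixels"]
    if crop: p=p[crop[1]:crop[3],crop[0]:crop[2]]
    cv2.imwrite("pics/"+n,cv2.resize(p[...,::-1],None,fx=s,fy=s,interpolation=cv2.INTER_CUBIC))
E
python3 - <<'E'
from h import *
np.set_printoptions(precision=4,suppress=True)
print(get_state()); print(tips_ahead)
a=get_image("top"); b=get_image("scene")
cv2.imwrite("pics/both.png",np.hstack([a["pixels"],b["pixels"]])[...,::-1][:, :])
save(a,"top.png",s=1.5); save(b,"scene.png",s=1.5)
for im,n in((a,"top"),(b,"scene")):
    print(n,im["vfov"],pose(im))
    for l in ["slide_base","grip","carriage_grip","pad","jar_center","mouse","loupe","pen"]:
        print(l,[(round(d["p"],2),np.round(d["xy"],1),int(d["region"].sum())) for d in masks_of(im,l)][:4])
E
```

```text
pics
{'clock': 0.0, 'qpos': array([-1.295 ,  0.2766,  1.5062, -0.    ,  1.3607, -0.121 ]), 'qd': array([ 0.0001,  0.001 ,  0.0004, -0.0008,  0.    , -0.0015]), 'effort': array([ -0.0018, -41.6775, -24.5807,  -0.0005,   0.0111,   0.    ]), 'position': array([ 0.2221, -0.5298,  0.2414]), 'ee_rot': array([-0.0006,  0.8326, -0.5539, -0.0007]), 'contact_force': array([-0.5427, -0.448 ,  0.3866]), 'moment': array([-0.0493,  0.0238, -0.0139]), 'width': 0.08562073199175091}
0.011
top 56.32001536393042 (array([[-0.0133, -0.9875,  0.1573],
       [-0.9999,  0.0148,  0.0082],
       [-0.0105, -0.1572, -0.9875]]), array([ 0.4415, -0.1069,  0.9433]))
slide_base [(0.82, array([255.3, 213.5]), 8321)]
grip [(0.74, array([252.2, 237.9]), 342)]
carriage_grip [(0.88, array([229.3, 201.9]), 2600)]
pad [(0.72, array([229.2, 202.4]), 2625)]
jar_center [(0.74, array([237.7, 152.1]), 188), (0.63, array([250.4, 238.4]), 288), (0.62, array([206.9, 192.2]), 230), (0.61, array([237.2, 116.7]), 226)]
mouse [(0.83, array([194.9, 120.8]), 717)]
loupe []
pen [(0.72, array([332. , 282.6]), 174)]
scene 53.120683025232765 (array([[ 0.619 , -0.2953,  0.7278],
       [-0.7854, -0.2428,  0.5694],
       [ 0.0085, -0.924 , -0.3822]]), array([-0.2015, -0.7114,  0.4867]))
slide_base [(0.85, array([241.8, 220.3]), 4304)]
grip [(0.55, array([222.5, 196.6]), 168)]
carriage_grip [(0.63, array([240.2, 208.1]), 819)]
pad [(0.94, array([241.6, 204.4]), 783)]
jar_center [(0.64, array([277.9, 185.4]), 167), (0.46, array([220.2, 184.7]), 159), (0.45, array([263.4, 192.4]), 177), (0.34, array([220.1, 197.5]), 210)]
mouse [(0.54, array([253.6, 182.5]), 311)]
loupe []
pen [(0.61, array([254.6, 275.8]), 298)]
```

Run:
```python
from h import *
a=get_image("top"); b=get_image("scene")
p=cv2.resize(a["pixels"][90:320,140:400],None,fx=1.54,fy=1.54,interpolation=2); q=cv2.resize(b["pixels"][140:340,130:390],None,fx=1.54,fy=1.54,interpolation=2)
p=cv2.resize(a["pixels"][90:310,150:370],(600,600),interpolation=2)
cv2.imwrite("pics/a1.png",p[...,::-1])
m=masks_of(a,"slide_base")[0]["region"].astype(np.uint8)
c=max(cv2.findContours(m,0,1)[0],key=cv2.contourArea); box=cv2.boxPoints(cv2.minAreaRect(c))
print(box,[onz(a,x,.012).round(4) for x in box])
print("grip",onz(a,(252.2,237.9),.094))
```

```text
[[188.55045 247.83485]
 [190.70734 176.65779]
 [313.95782 180.39265]
 [311.80093 251.56972]] [array([0.4441, 0.0685, 0.012 ]), array([0.6304, 0.0655, 0.012 ]), array([ 0.6153, -0.2602,  0.012 ]), array([ 0.4304, -0.2473,  0.012 ])]
grip [ 0.4649031  -0.09639285  0.094     ]
```

View pics/a1.png

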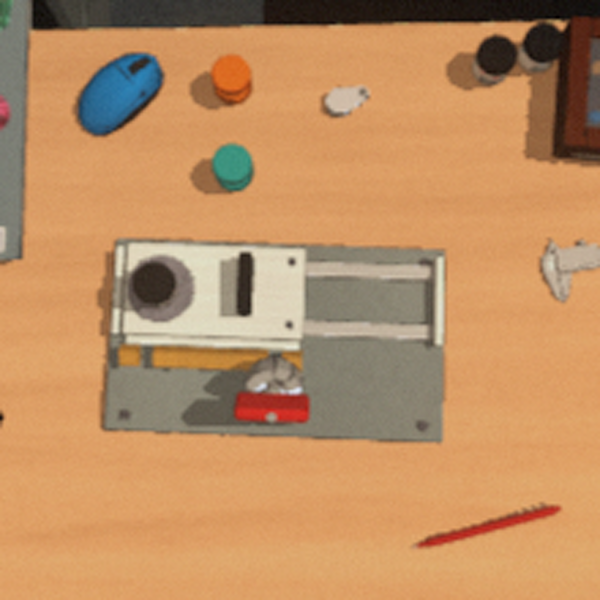

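View pics/scene.png

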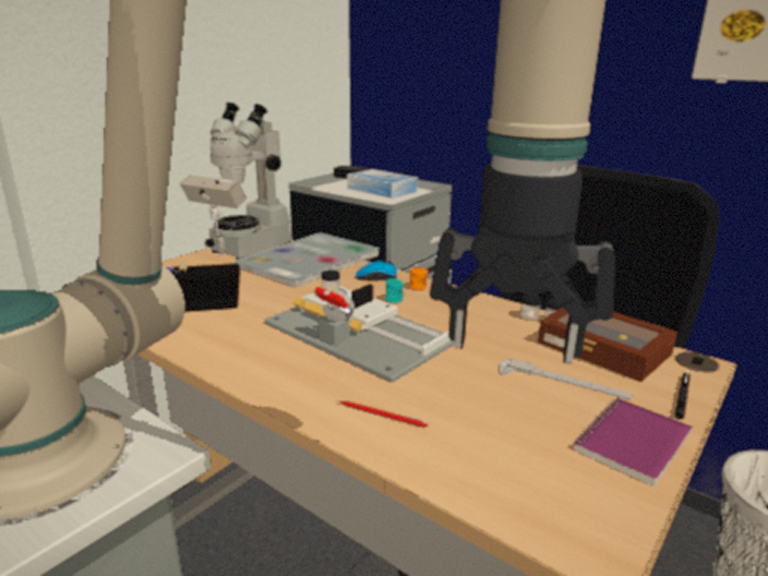

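The top view shows the slide with the plate corners at crop (118,240), (445,250), (441,441) and (104,429). The red handle is at (272,408), the black grip at (245,284), and the jar on its pad at (158,285). In the scene view the arm stands to the right of the slide, and the way to it is clear.

```bash
cat >> h.py <<'E'
def red(im):
    hsv=cv2.cvtColor(im["pixels"],cv2.COLOR_RGB2HSV); h=hsv[...,0]
    return (((h<6)|(h>172))&(hsv[...,1]>150)&(hsv[...,2]>70)).astype(np.uint8)
def fitplate(im,px,z=.012,st=None):
    w=np.array([onz(im,p,z,st)[:2] for p in px]); b=np.array([[70,160],[70,-160],[-115,-160],[-115,160]])/1e3
    bc,wc=b-b.mean(0),w-w.mean(0); yaw=np.arctan2((bc[:,0]*wc[:,1]-bc[:,1]*wc[:,0]).sum(),(bc*wc).sum())
    c,s=np.cos(yaw),np.sin(yaw); r=np.array([[c,-s],[s,c]]); o=w.mean(0)-r@b.mean(0)
    return o,yaw,w-(b@r.T+o)
E
python3 - <<'E'
from h import *
np.set_printoptions(precision=4,suppress=True)
a=get_image("top")
px=np.array([[118,240],[445,250],[441,441],[104,429]])/2.727+[150,90]
o,yaw,e=fitplate(a,px); print(o,np.degrees(yaw)); print(e*1e3)
M=np.array([[np.cos(yaw),-np.sin(yaw)],[np.sin(yaw),np.cos(yaw)]])
W=lambda p:np.r_[o+M@np.array(p[:2])/1e3,p[2]/1e3]
piv=W([-89.7,0,93.9]); print("pivot",piv)
b=get_image("scene")
for im in(a,b):
    n,l,s,c=cv2.connectedComponentsWithStats(red(im)); print([(s[i],c[i]) for i in range(1,n) if s[i][4]>60]); print("pred",proj(im,piv))
d=[x for x in masks_of(a,"carriage_grip")]; print(onz(a,(150+245/2.727,90+270/2.727),.071))
E
```

```text
[ 0.551  -0.0953] -2.895553681876215
[[-2.3361 -2.2363]
 [-0.8762  0.6702]
 [ 2.0246  2.2778]
 [ 1.1876 -0.7118]]
pivot [ 0.4614 -0.0908  0.0939]
[(array([138, 125,  12,  12,  68], dtype=int32), array([144.1765, 130.5294])), (array([236, 234,  27,  11, 249], dtype=int32), array([249.1727, 238.8755])), (array([304, 276,  51,  14, 140], dtype=int32), array([329.7571, 282.5214]))]
pred [249.8374 239.4369]
[(array([210, 192,  22,  13, 124], dtype=int32), array([220.75 , 198.129])), (array([228, 268,  56,  16, 159], dtype=int32), array([256.6918, 275.7233]))]
pred [220.0418 197.9474]
[ 0.5855 -0.0672  0.071 ]
```

play_rows(series=[{"dx":10,"dy":15,"turn":0.09},{"dx":19,"dy":34,"turn":0.1},{"dx":19,"dy":34,"turn":0.1},{"dx":19,"dy":34,"turn":0.1},{"dx":19,"dy":34,"turn":0.1},{"dx":19,"dy":34,"turn":0.1},{"dx":19,"dy":34,"turn":0.1},{"dx":19,"dy":34,"turn":0.1},{"dx":19,"dy":34,"turn":0.1},{"dx":19,"dy":34,"turn":0.1},{"dx":19,"dy":34,"turn":0.1},{"dx":19,"dy":34,"turn":0.05},{"dx":9,"dy":20},{"dx":0,"dy":0}])

```text
invalid input at $.series[0]: expected keys fingers, dx, dy, dz, turn
```

play_rows(series=[{"fingers":0,"dx":10,"dy":15,"dz":0,"turn":0.09},{"fingers":0,"dx":19,"dy":34,"dz":0,"turn":0.1},{"fingers":0,"dx":19,"dy":34,"dz":0,"turn":0.1},{"fingers":0,"dx":19,"dy":34,"dz":0,"turn":0.1},{"fingers":0,"dx":19,"dy":34,"dz":0,"turn":0.1},{"fingers":0,"dx":19,"dy":34,"dz":0,"turn":0.1},{"fingers":0,"dx":19,"dy":34,"dz":0,"turn":0.1},{"fingers":0,"dx":19,"dy":34,"dz":0,"turn":0.1},{"fingers":0,"dx":19,"dy":34,"dz":0,"turn":0.1},{"fingers":0,"dx":19,"dy":34,"dz":0,"turn":0.1},{"fingers":0,"dx":19,"dy":34,"dz":0,"turn":0.1},{"fingers":0,"dx":19,"dy":34,"dz":0,"turn":0.05},{"fingers":0,"dx":9,"dy":20,"dz":0,"turn":0},{"fingers":0,"dx":0,"dy":0,"dz":0,"turn":0}], squeeze=40)

```text
clock: 2.37
position: [0.4555, -0.1056, 0.2432]
ee_rot: [0.001, 1.0, 0.008, 0.006]
contact_force: [0.1, -0.1, 0.1]
width: 0.0428
```

Run:
```python
from h import *
np.set_printoptions(precision=4,suppress=True)
st=get_state(); w=get_image("wrist"); save(w,"w1.png",s=1.5)
print(st["position"],st["ee_rot"],w["vfov"],w["hand_eye"])
print("pred pivot",proj(w,[.4614,-.0908,.0939],st))
n,l,s,c=cv2.connectedComponentsWithStats(red(w)); print([(s[i],c[i]) for i in range(1,n) if s[i][4]>60])
```

```text
[ 0.4555 -0.1056  0.2432] [0.0012 0.9999 0.008  0.0063] 70.40130737153538 [[ 1.      0.001   0.0011  0.0003]
 [-0.0013  0.9617  0.274  -0.0692]
 [-0.0008 -0.274   0.9617 -0.131 ]
 [ 0.      0.      0.      1.    ]]
pred pivot [262.83   167.4396]
[(array([ 253,  135,   26,   63, 1278], dtype=int32), array([265.4006, 164.543 ])), (array([176, 241,   8,  18,  79], dtype=int32), array([179.0759, 250.6329]))]
```

View pics/w1.png

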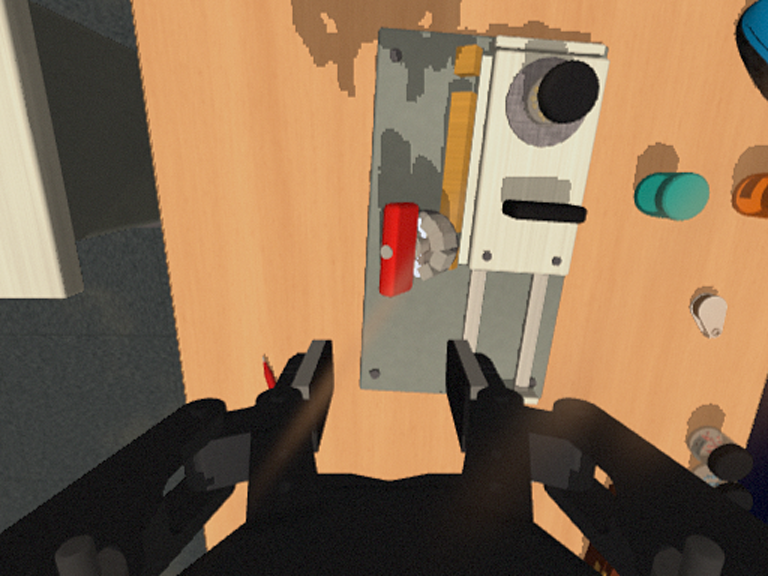

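```bash
cat >> h.py <<'E'
def redblob(im,near):
    n,l,s,c=cv2.connectedComponentsWithStats(red(im)); i=min((i for i in range(1,n) if s[i][4]>60),key=lambda i:np.hypot(*(c[i]-near)))
    return cv2.convexHull(np.argwhere(l==i)[:,::-1].astype(np.float32).copy())
def handle(x,y,yaw,p=0,th=0,z=.0939):
    B=R.from_euler("z",yaw)*R.from_euler("y",-35,degrees=True); H=B*R.from_euler("z",th)
    c=np.array([x,y,z])+B.apply([0,0,p])
    return c+H.apply([[sx*.0065,sy*.032,sz*.015] for sx in(-1,1) for sy in(-1,1) for sz in(-1,1)])
def iou(im,st,hull,pts,S=4):
    m=[np.zeros((384*S,512*S),np.uint8) for _ in "ab"]
    q=cv2.convexHull(np.array([proj(im,p,st) for p in pts],np.float32))
    for k,c in zip(m,(hull,q)): cv2.fillConvexPoly(k,np.int32(np.round((c+.5)*S)),1)
    return (m[0]&m[1]).sum()/(m[0]|m[1]).sum()
E
cat > fit.py <<'E'
from h import *
from scipy.optimize import minimize
np.set_printoptions(precision=4,suppress=True)
st=get_state(); w=get_image("wrist"); t=get_image("top")
hw=redblob(w,proj(w,[.4614,-.0908,.0939],st)); ht=redblob(t,proj(t,[.4614,-.0908,.0939]))
for sel in ("w","t","wt"):
    f=lambda v:-sum(iou(im,s,h,handle(.4614+v[0]/1e3,-.0908+v[1]/1e3,np.radians(v[2]))) for k,im,s,h in(("w",w,st,hw),("t",t,None,ht)) if k in sel)
    r=minimize(f,[0,0,-2.7],method="Nelder-Mead",options=dict(initial_simplex=[[0,0,-2.7],[3,0,-2.7],[0,3,-2.7],[0,0,0]],xatol=.05,fatol=1e-3)); print(sel,r.x,r.fun)
A=onz(w,(380/1.5,28/1.5),.012,st);B=onz(w,(361/1.5,387/1.5),.012,st);print("front edge",A,B,np.linalg.norm(A-B),np.degrees(np.arctan2(-(A-B)[0],(A-B)[1])))
E
python3 fit.py
```

```text
w [ 2.1968  1.548  -6.6816] -0.8263169914738124
t [ 0.   0.  -2.7] -0.0
wt [ 2.1968  1.548  -6.6816] -0.8263169914738124
front edge [0.4484 0.0679 0.012 ] [ 0.4329 -0.2459  0.012 ] 0.31419142053838484 -2.822665174670006
```

play_rows(series=[{"fingers":0,"dx":2,"dy":-8,"dz":-30,"turn":-0.04},{"fingers":0,"dx":2,"dy":-8,"dz":-38,"turn":-0.025},{"fingers":0,"dx":2,"dy":-6,"dz":-30,"turn":0},{"fingers":0,"dx":0,"dy":0,"dz":-10,"turn":0},{"fingers":0,"dx":0,"dy":0,"dz":0,"turn":0}])

```text
clock: 2.93
position: [0.4593, -0.1407, 0.1342]
ee_rot: [0.007, 0.999, -0.033, 0.009]
contact_force: [-0.3, 0.2, 0.1]
width: 0.0431
```

Run:
```python
from h import *
np.set_printoptions(precision=4,suppress=True)
st=get_state(); w=get_image("wrist")
x,y,yaw=.4635,-.09,np.radians(-2.8)
print(st["position"],2*np.degrees(np.arctan2(st["ee_rot"][2],st["ee_rot"][1])))
im=w["pixels"].copy()
im=cv2.resize(im,None,fx=1.5,fy=1.5,interpolation=2)
for p in handle(x,y,yaw): 
    q=proj(w,p,st)*1.5; cv2.circle(im,tuple(int(v) for v in q),3,(0,255,0),1)
cv2.imwrite("pics/w2.png",im[...,::-1])
```

```text
[ 0.4593 -0.1407  0.1342] -3.7276059246316793
```

View pics/w2.png

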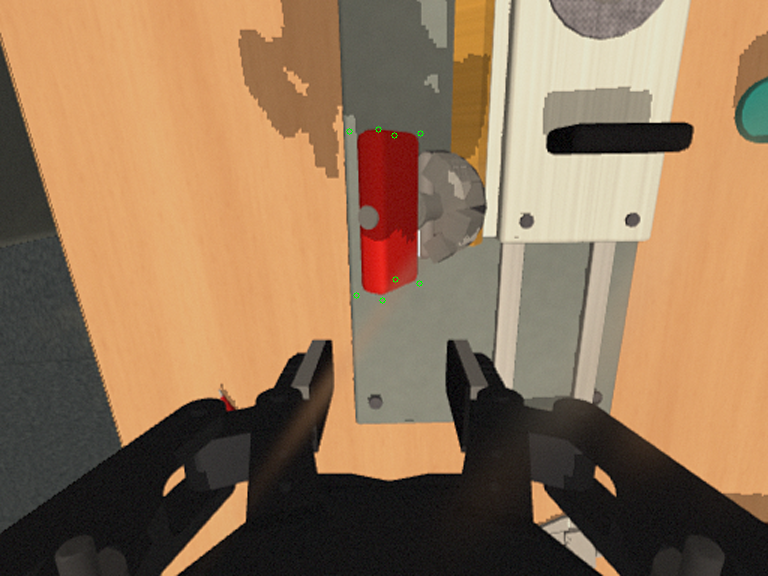

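The wrist view puts the handle at pixels (358–419, 129–293), about 1 mm farther in x than predicted, and the crown at (455,205). My plan has two grips:
1. Grip the handle by its vertical end faces, which lie clear of the crown, pull it out and turn it partway.
2. Let it rest on the rim, then regrip it across its thickness to finish the turn.

play_rows(series=[{"fingers":-1,"dx":0,"dy":0,"dz":30,"turn":0.05},{"fingers":-1,"dx":0,"dy":5,"dz":10,"turn":0.12},{"fingers":-1,"dx":0,"dy":6,"dz":0,"turn":0.12},{"fingers":-1,"dx":0,"dy":6,"dz":0,"turn":0.12},{"fingers":-1,"dx":0,"dy":6,"dz":0,"turn":0.12},{"fingers":-1,"dx":0,"dy":6,"dz":0,"turn":0.12},{"fingers":-1,"dx":0,"dy":6,"dz":0,"turn":0.12},{"fingers":-1,"dx":0,"dy":6,"dz":0,"turn":0.12},{"fingers":-1,"dx":0,"dy":6,"dz":0,"turn":0.12},{"fingers":-1,"dx":0,"dy":4,"dz":0,"turn":0.12},{"fingers":-1,"dx":0,"dy":0,"dz":0,"turn":0.12},{"fingers":-1,"dx":0,"dy":0,"dz":0,"turn":0.12},{"fingers":-1,"dx":0,"dy":0,"dz":0,"turn":0.12},{"fingers":-1,"dx":0,"dy":0,"dz":0,"turn":0.1},{"fingers":-1,"dx":0,"dy":0,"dz":0,"turn":0}], squeeze=60)

```text
clock: 4.23
position: [0.4639, -0.1052, 0.1994]
ee_rot: [0.011, 0.702, 0.711, 0.025]
contact_force: [0.5, -0.3, 0.0]
width: 0.0853
```

play_rows(series=[{"fingers":-1,"dx":-1,"dy":5,"dz":-10,"turn":-0.02},{"fingers":-1,"dx":-1,"dy":5,"dz":-20,"turn":-0.02},{"fingers":-1,"dx":-1,"dy":5,"dz":-20,"turn":-0.02},{"fingers":-1,"dx":0,"dy":0,"dz":-10,"turn":0},{"fingers":-1,"dx":0,"dy":0,"dz":0,"turn":0}])

```text
clock: 4.65
position: [0.4642, -0.0949, 0.1452]
ee_rot: [0.019, 0.731, 0.682, 0.027]
contact_force: [-0.2, -0.2, 0.1]
width: 0.0851
```

```bash
cat > ov.py <<'E'
from h import *
import sys
np.set_printoptions(precision=4,suppress=True)
n,p,th=sys.argv[1],float(sys.argv[2]),float(sys.argv[3])
st=get_state(); w=get_image("wrist")
print(st["position"],st["ee_rot"],2*np.degrees(np.arctan2(st["ee_rot"][2],st["ee_rot"][1])),st["qpos"])
im=cv2.resize(w["pixels"],None,fx=1.5,fy=1.5,interpolation=2)
for q in handle(.4645,-.0895,np.radians(-2.8),p/1e3,np.radians(th)):
    cv2.circle(im,tuple(int(v) for v in proj(w,q,st)*1.5),3,(0,255,0),1)
cv2.imwrite("pics/"+n,im[...,::-1])
E
python3 ov.py w3.png 0 0
```

```text
[ 0.4642 -0.0949  0.1452] [0.0195 0.7308 0.6817 0.0272] 86.02072427579408 [-0.3732  0.1736  1.9099  0.0383  0.9998 -1.8943]
```

View pics/w3.png

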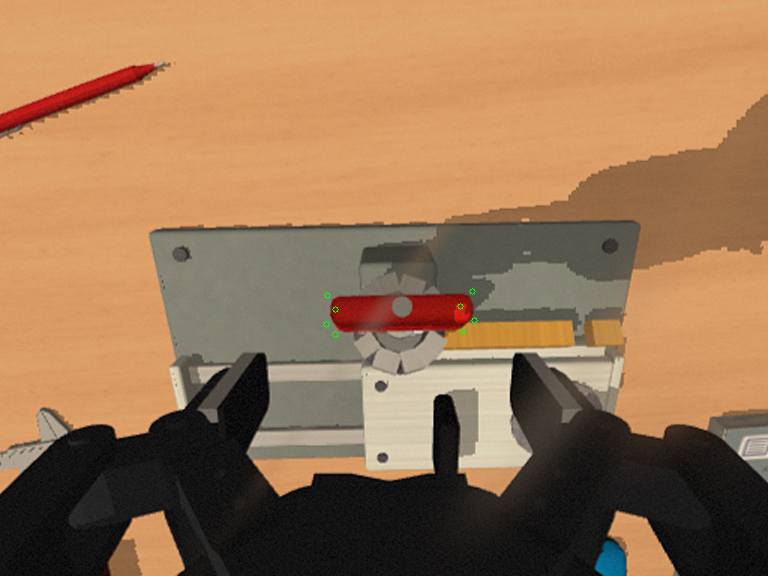

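play_rows(series=[{"fingers":-1,"dx":-1,"dy":2,"dz":-12,"turn":0.02},{"fingers":-1,"dx":-1,"dy":2,"dz":-14,"turn":0},{"fingers":-1,"dx":-1,"dy":1,"dz":-12,"turn":0},{"fingers":-1,"dx":0,"dy":0,"dz":-8,"turn":0},{"fingers":-1,"dx":0,"dy":0,"dz":0,"turn":0}])

```text
clock: 5.12
position: [0.4667, -0.0939, 0.1058]
ee_rot: [0.027, 0.726, 0.686, 0.031]
contact_force: [-0.0, -0.1, -0.5]
width: 0.0852
```

play_rows(series=[{"fingers":-1,"dx":-4,"dy":3,"dz":-4,"turn":0},{"fingers":-1,"dx":-2,"dy":2,"dz":-3,"turn":0},{"fingers":-1,"dx":0,"dy":0,"dz":0,"turn":0}])

```text
clock: 5.37
position: [0.4621, -0.0899, 0.1007]
ee_rot: [0.029, 0.727, 0.685, 0.032]
contact_force: [-0.0, 0.7, -1.2]
width: 0.0852
```

Well placed. I'll close on the handle's ends now.

play_rows(series=[{"fingers":1,"dx":0,"dy":0,"dz":0,"turn":0},{"fingers":1,"dx":0,"dy":0,"dz":0,"turn":0},{"fingers":1,"dx":0,"dy":0,"dz":0,"turn":0},{"fingers":1,"dx":0,"dy":0,"dz":0,"turn":0},{"fingers":1,"dx":0,"dy":0,"dz":0,"turn":0},{"fingers":1,"dx":0,"dy":0,"dz":0,"turn":0}], squeeze=60)

```text
clock: 5.87
position: [0.4626, -0.0896, 0.1024]
ee_rot: [0.03, 0.727, 0.685, 0.032]
contact_force: [0.3, 0.3, -1.2]
width: 0.0621
```

play_rows(series=[{"fingers":1,"dx":-1.7,"dy":0,"dz":2.5,"turn":0},{"fingers":1,"dx":-2.3,"dy":0,"dz":3.3,"turn":0},{"fingers":1,"dx":-2.3,"dy":0,"dz":3.3,"turn":0},{"fingers":1,"dx":-1.7,"dy":0,"dz":2.5,"turn":0},{"fingers":1,"dx":0,"dy":0,"dz":0,"turn":0}])

```text
clock: 6.28
position: [0.4559, -0.0893, 0.1127]
ee_rot: [0.03, 0.728, 0.684, 0.034]
contact_force: [5.3, 0.3, -11.1]
width: 0.0615
```

play_rows(series=[{"fingers":1,"dx":-1.7,"dy":0,"dz":2.5,"turn":0},{"fingers":1,"dx":-2.0,"dy":0,"dz":2.9,"turn":0},{"fingers":1,"dx":-1.2,"dy":0,"dz":1.8,"turn":0},{"fingers":1,"dx":0,"dy":0,"dz":0,"turn":0}])

```text
clock: 6.62
position: [0.4517, -0.0891, 0.1189]
ee_rot: [0.03, 0.728, 0.684, 0.035]
contact_force: [6.2, 0.4, -13.4]
width: 0.0615
```

play_rows(series=[{"fingers":1,"dx":0,"dy":0,"dz":0,"turn":0.05},{"fingers":1,"dx":0,"dy":0,"dz":0,"turn":0.06},{"fingers":1,"dx":0,"dy":0,"dz":0,"turn":0.06},{"fingers":1,"dx":0,"dy":0,"dz":0,"turn":0.03}])

```text
clock: 6.95
position: [0.4536, -0.0962, 0.1181]
ee_rot: [0.034, 0.654, 0.755, 0.034]
contact_force: [3.7, 2.2, -13.5]
width: 0.0615
```

```bash
python3 ov.py w4.png 19.5 14
```

```text
[ 0.4536 -0.0962  0.1181] [0.0339 0.6539 0.755  0.0341] 98.2067643496822 [-0.3926  0.1776  1.9901  0.0559  0.8887 -2.14  ]
```

View pics/w4.png

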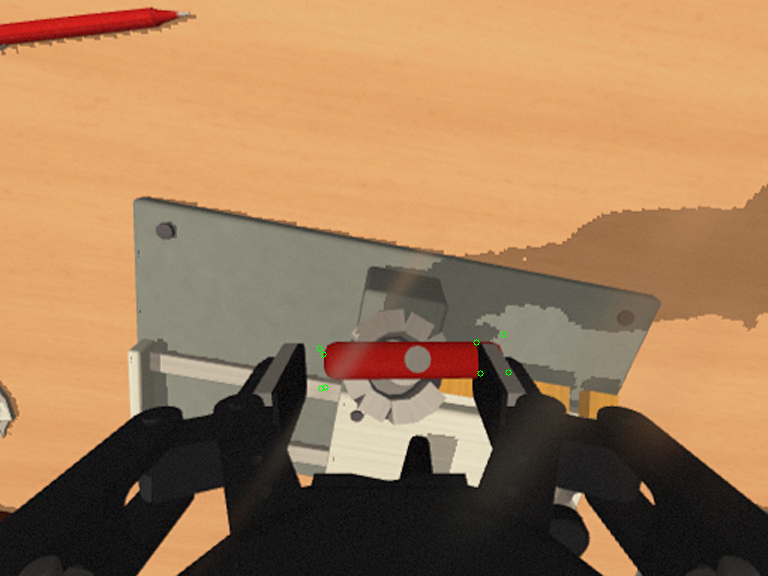

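play_rows(series=[{"fingers":1,"dx":-0.3,"dy":2,"dz":0.4,"turn":0.03},{"fingers":1,"dx":-0.3,"dy":2,"dz":0.4,"turn":0.05},{"fingers":1,"dx":-0.3,"dy":2,"dz":0.4,"turn":0.05},{"fingers":1,"dx":0,"dy":1,"dz":0,"turn":0.03}])

```text
clock: 7.33
position: [0.4511, -0.0928, 0.1179]
ee_rot: [0.032, 0.592, 0.805, 0.033]
contact_force: [0.9, -3.0, -6.9]
width: 0.0614
```

Run:
```python
from h import *
st=get_state(); print(st["position"],st["width"],st["contact_force"])
b=get_image("scene"); u=proj(b,[.452,-.09,.12]); print(u)
c=[int(u[0])-45,int(u[1])-45,int(u[0])+45,int(u[1])+35]; save(b,"s5.png",c,7)
```

```text
[ 0.45108105 -0.09282803  0.11793754] 0.06138866223940741 [ 0.86800852 -2.95748894 -6.89976375]
[217.0471676  189.52545935]
```

View pics/s5.png

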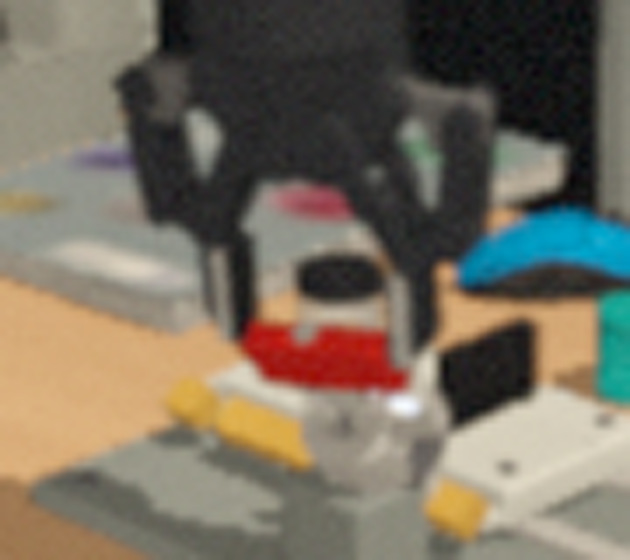

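play_rows(series=[{"fingers":1,"dx":0,"dy":1.5,"dz":0,"turn":0.04},{"fingers":1,"dx":0,"dy":1.5,"dz":0,"turn":0.05},{"fingers":1,"dx":0,"dy":1,"dz":0,"turn":0.03}])

```text
clock: 7.63
position: [0.449, -0.0934, 0.1196]
ee_rot: [0.032, 0.542, 0.839, 0.03]
contact_force: [0.3, -2.0, -4.5]
width: 0.06
```

```bash
python3 ov.py w6.png 16 28
```

```text
[ 0.449  -0.0934  0.1196] [0.0321 0.5425 0.8389 0.0302] 114.2251727624321 [-0.3945  0.1736  1.9898  0.0609  0.905  -2.424 ]
```

View pics/w6.png

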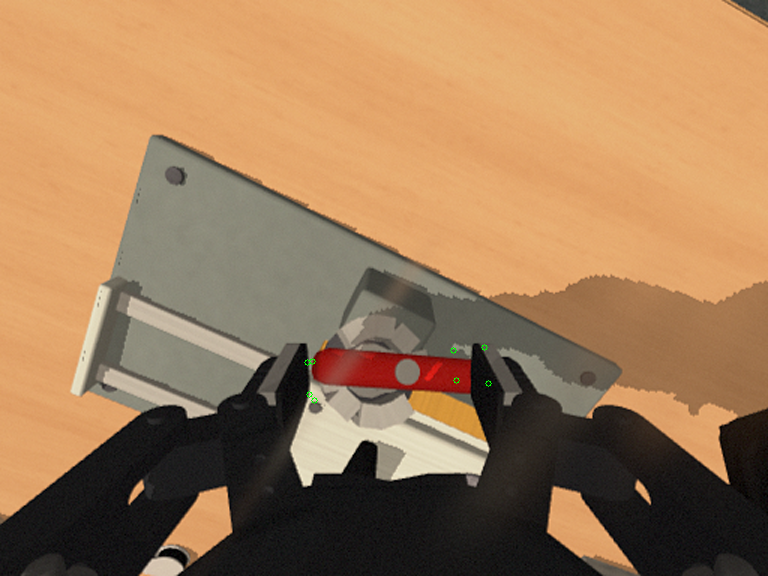

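play_rows(series=[{"fingers":0.1,"dx":0,"dy":0,"dz":0,"turn":0},{"fingers":-0.3,"dx":0,"dy":0,"dz":0,"turn":0},{"fingers":-1,"dx":0,"dy":0,"dz":0,"turn":0},{"fingers":-1,"dx":0,"dy":0,"dz":5,"turn":0},{"fingers":-1,"dx":0,"dy":0,"dz":20,"turn":-0.02},{"fingers":-1,"dx":0,"dy":0,"dz":20,"turn":-0.05},{"fingers":-1,"dx":0,"dy":0,"dz":0,"turn":-0.02},{"fingers":-1,"dx":0,"dy":0,"dz":0,"turn":0}])

```text
clock: 8.35
position: [0.4468, -0.0905, 0.1692]
ee_rot: [0.03, 0.581, 0.813, 0.03]
contact_force: [-0.4, 0.1, -1.6]
width: 0.0855
```

```bash
cat > fit2.py <<'E'
from h import *
from scipy.optimize import minimize
import sys
np.set_printoptions(precision=3,suppress=True)
X0=[.4645,-.0895,np.radians(-2.8)]
st=get_state(); w=get_image("wrist")
h=redblob(w,proj(w,[.455,-.089,.105],st)); print(len(h),h[:,0].min(0),h[:,0].max(0))
best=[]
for p0,t0 in((0,0),(15,22),(12,70),(16,45)):
    f=lambda v:-iou(w,st,h,handle(X0[0],X0[1],X0[2],v[0]/1e3,np.radians(v[1])))
    r=minimize(f,[p0,t0],method="Nelder-Mead",options=dict(initial_simplex=[[p0,t0],[p0+3,t0],[p0,t0+8]],xatol=.1,fatol=1e-3)); best.append((r.fun,r.x))
for b in sorted(best,key=lambda b:b[0]): print(b)
print(st["position"],st["ee_rot"],2*np.degrees(np.arctan2(st["ee_rot"][2],st["ee_rot"][1])))
E
python3 fit2.py
```

```text
23 [217. 199.] [304. 224.]
(np.float64(-0.864822283841694), array([12.514, 15.134]))
(np.float64(-0.8645498645498646), array([12.73 , 15.306]))
(np.float64(-0.8634890671700488), array([12.528, 15.152]))
(np.float64(-0.8594965819235737), array([11.831, 15.463]))
[ 0.447 -0.09   0.169] [0.03  0.581 0.813 0.03 ] 108.8325248361307
```

The wrist view shows the handle turned and resting out on the rim. The fit after release gives a pull of about 13–15 mm and a turn of 15°. I'll turn the tool to pinch the handle across its thickness.

play_rows(series=[{"fingers":-1,"dx":0,"dy":0,"dz":0,"turn":-0.06},{"fingers":-0.5,"dx":0,"dy":0,"dz":0,"turn":-0.12},{"fingers":0,"dx":0,"dy":0,"dz":0,"turn":-0.12},{"fingers":0,"dx":0,"dy":0,"dz":0,"turn":-0.12},{"fingers":0,"dx":0,"dy":0,"dz":0,"turn":-0.12},{"fingers":0,"dx":0,"dy":0,"dz":0,"turn":-0.12},{"fingers":0,"dx":0,"dy":0,"dz":0,"turn":-0.12},{"fingers":0,"dx":0,"dy":0,"dz":0,"turn":-0.12},{"fingers":0,"dx":0,"dy":0,"dz":0,"turn":-0.12},{"fingers":0,"dx":0,"dy":0,"dz":0,"turn":-0.12},{"fingers":0,"dx":0,"dy":0,"dz":0,"turn":-0.12},{"fingers":0,"dx":0,"dy":0,"dz":0,"turn":-0.12},{"fingers":0,"dx":0,"dy":0,"dz":0,"turn":-0.12},{"fingers":0,"dx":0,"dy":0,"dz":0,"turn":-0.12},{"fingers":0,"dx":0,"dy":0,"dz":0,"turn":-0.1},{"fingers":0,"dx":0,"dy":0,"dz":0,"turn":0}])

```text
clock: 9.73
position: [0.4377, -0.0869, 0.1586]
ee_rot: [0.033, 0.998, 0.056, -0.011]
contact_force: [-0.5, -0.8, 1.0]
width: 0.0426
```

```bash
python3 fit2.py
```

```text
19 [267. 169.] [300. 261.]
(np.float64(-0.8084334660168893), array([12.296, 14.144]))
(np.float64(-0.8084334660168893), array([12.312, 14.298]))
(np.float64(-0.8052454631573082), array([13.378, 11.344]))
(np.float64(-0.8034568814123302), array([13.377, 12.814]))
[ 0.438 -0.087  0.159] [ 0.033  0.998  0.056 -0.011] 6.428723067255168
```

play_rows(series=[{"fingers":0,"dx":8,"dy":-1,"dz":0,"turn":0.03},{"fingers":0,"dx":8,"dy":-1,"dz":-8,"turn":0.02},{"fingers":0,"dx":2,"dy":0,"dz":-12,"turn":0},{"fingers":0,"dx":0,"dy":0,"dz":-8,"turn":0},{"fingers":0,"dx":0,"dy":0,"dz":0,"turn":0}])

```text
clock: 10.2
position: [0.4555, -0.0886, 0.1273]
ee_rot: [0.032, 0.995, 0.091, -0.012]
contact_force: [-0.2, -0.5, -0.7]
width: 0.043
```

play_rows(series=[{"fingers":0,"dx":0,"dy":0,"dz":-6,"turn":0},{"fingers":0,"dx":0,"dy":0,"dz":-8,"turn":0},{"fingers":0,"dx":0,"dy":0,"dz":-8,"turn":0},{"fingers":0,"dx":0,"dy":0,"dz":-3,"turn":0},{"fingers":0,"dx":0,"dy":0,"dz":0,"turn":0}])

```text
clock: 10.62
position: [0.4544, -0.0884, 0.0989]
ee_rot: [0.032, 0.995, 0.092, -0.013]
contact_force: [0.0, 0.9, 0.9]
width: 0.0428
```

```bash
python3 ov.py w7.png 14.5 14.5
```

```text
[ 0.4544 -0.0884  0.0989] [ 0.032   0.9952  0.0918 -0.013 ] 10.544741127085 [-0.2894  0.2484  1.948  -0.0852  0.9471 -0.4236]
```

View pics/w7.png

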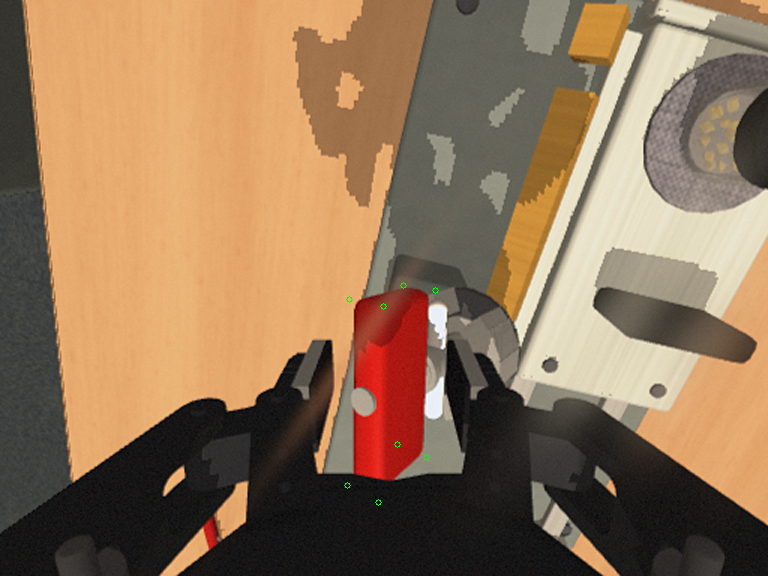

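play_rows(series=[{"fingers":0,"dx":0,"dy":0,"dz":3,"turn":0},{"fingers":0.3,"dx":0,"dy":0,"dz":0,"turn":0},{"fingers":1,"dx":0,"dy":0,"dz":0,"turn":0},{"fingers":1,"dx":0,"dy":0,"dz":0,"turn":0},{"fingers":1,"dx":0,"dy":0,"dz":0,"turn":0},{"fingers":1,"dx":0,"dy":0,"dz":0,"turn":0}], squeeze=60)

```text
clock: 11.17
position: [0.4554, -0.088, 0.1039]
ee_rot: [0.032, 0.995, 0.091, -0.011]
contact_force: [-0.2, -0.8, -1.6]
width: 0.0244
```

play_rows(series=[{"fingers":1,"dx":-1.1,"dy":0,"dz":1.6,"turn":0},{"fingers":1,"dx":-1.5,"dy":0,"dz":2.2,"turn":0},{"fingers":1,"dx":0,"dy":0,"dz":0,"turn":0}])

```text
clock: 11.42
position: [0.4549, -0.0876, 0.1058]
ee_rot: [0.032, 0.995, 0.091, -0.009]
contact_force: [3.5, 0.5, -12.4]
width: 0.0235
```

play_rows(series=[{"fingers":1,"dx":-1.5,"dy":0,"dz":1.5,"turn":0},{"fingers":1,"dx":-1.8,"dy":0,"dz":1.8,"turn":0},{"fingers":1,"dx":0,"dy":0,"dz":0,"turn":0}], squeeze=80)

```text
clock: 11.67
position: [0.4541, -0.0876, 0.1075]
ee_rot: [0.031, 0.995, 0.091, -0.006]
contact_force: [3.5, -0.7, -13.5]
width: 0.023
```

play_rows(series=[{"fingers":1,"dx":-2,"dy":0,"dz":2,"turn":0},{"fingers":1,"dx":-2,"dy":0,"dz":2,"turn":0},{"fingers":1,"dx":0,"dy":0,"dz":0,"turn":0}])

```text
clock: 11.92
position: [0.4523, -0.0875, 0.1099]
ee_rot: [0.031, 0.995, 0.091, -0.005]
contact_force: [4.5, -0.7, -13.7]
width: 0.0232
```

```bash
python3 ov.py w8.png 19 14.5
python3 - <<'E'
from h import *
w=get_image("wrist"); 
n,l,s,c=cv2.connectedComponentsWithStats(red(w)); print([(s[i],c[i]) for i in range(1,n) if s[i][4]>200])
E
```

```text
[ 0.4523 -0.0875  0.1099] [ 0.0312  0.9953  0.0911 -0.0045] 10.45571969455849 [-0.295   0.224   1.9483 -0.075   0.9555 -0.4346]
[(array([ 234,  190,   47,  129, 4997], dtype=int32), array([257.32359416, 250.83069842]))]
```

play_rows(series=[{"fingers":1,"dx":-1.8,"dy":0,"dz":2.2,"turn":0},{"fingers":1,"dx":-0.8,"dy":0,"dz":1,"turn":0.02},{"fingers":1,"dx":0,"dy":0,"dz":0.2,"turn":0.05},{"fingers":1,"dx":0,"dy":0,"dz":0.2,"turn":0.05},{"fingers":1,"dx":0,"dy":0,"dz":0,"turn":0.03}])

```text
clock: 12.43
position: [0.4533, -0.0885, 0.1107]
ee_rot: [0.032, 0.985, 0.168, 0.0]
contact_force: [3.9, -2.3, -15.0]
width: 0.0218
```

play_rows(series=[{"fingers":1,"dx":-0.3,"dy":0.2,"dz":0,"turn":0.06},{"fingers":1,"dx":-0.3,"dy":0.2,"dz":0,"turn":0.06},{"fingers":1,"dx":-0.3,"dy":0.2,"dz":0,"turn":0.06},{"fingers":1,"dx":-0.3,"dy":0.2,"dz":0,"turn":0.06}])

```text
clock: 12.77
position: [0.4562, -0.0863, 0.1091]
ee_rot: [0.031, 0.957, 0.289, 0.009]
contact_force: [4.3, 7.6, -14.1]
width: 0.0196
```

play_rows(series=[{"fingers":1,"dx":-1.5,"dy":-0.6,"dz":0.6,"turn":0.03},{"fingers":1,"dx":-1.5,"dy":-0.6,"dz":0.6,"turn":0.05},{"fingers":1,"dx":-1.2,"dy":-0.4,"dz":0.4,"turn":0.05},{"fingers":1,"dx":-1,"dy":-0.2,"dz":0.2,"turn":0.05}])

```text
clock: 13.1
position: [0.4546, -0.0848, 0.1095]
ee_rot: [0.028, 0.925, 0.378, 0.017]
contact_force: [5.4, 4.7, -12.6]
width: 0.0176
```

play_rows(series=[{"fingers":1,"dx":-1.5,"dy":-1,"dz":1,"turn":0.05},{"fingers":1,"dx":-1.5,"dy":-1,"dz":0.8,"turn":0.05},{"fingers":1,"dx":-1.2,"dy":-1,"dz":0.6,"turn":0.06},{"fingers":1,"dx":-1,"dy":-1,"dz":0.4,"turn":0.06},{"fingers":1,"dx":-0.5,"dy":-0.5,"dz":0,"turn":0.04}])

```text
clock: 13.52
position: [0.4513, -0.0835, 0.1103]
ee_rot: [0.021, 0.865, 0.501, 0.025]
contact_force: [4.3, -0.8, -12.1]
width: 0.0137
```

play_rows(series=[{"fingers":1,"dx":-0.5,"dy":-0.5,"dz":0.2,"turn":0.04},{"fingers":1,"dx":0,"dy":0,"dz":0,"turn":0.02},{"fingers":1,"dx":0,"dy":0,"dz":0,"turn":0}])

```text
clock: 13.77
position: [0.4511, -0.0832, 0.1095]
ee_rot: [0.019, 0.847, 0.531, 0.027]
contact_force: [2.9, -0.4, -10.7]
width: 0.0128
```

```bash
python3 ov.py w8.png 17 70
```

```text
[ 0.4511 -0.0832  0.1095] [0.0195 0.847  0.5305 0.0267] 64.12440598176596 [-0.3484  0.1935  1.9929  0.0233  0.8918 -1.4817]
```

View pics/w8.png

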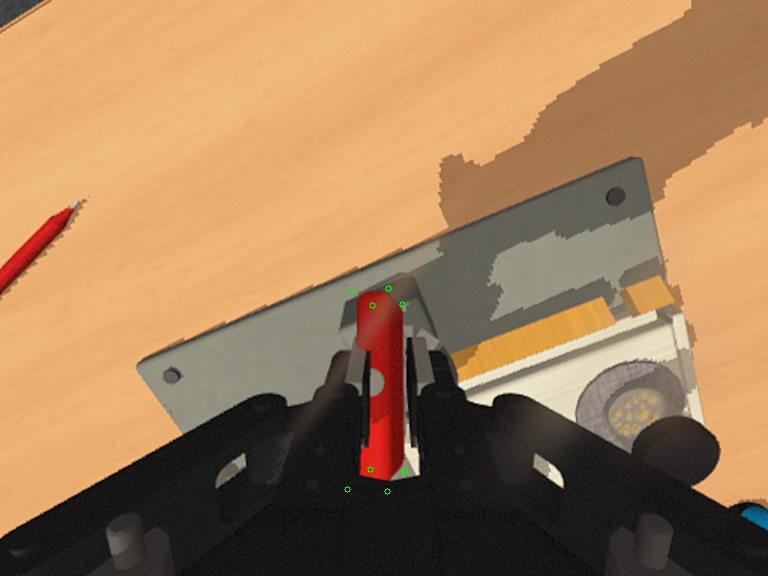

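play_rows(series=[{"fingers":1,"dx":1,"dy":0,"dz":-1.5,"turn":0},{"fingers":1,"dx":1,"dy":0,"dz":-1.5,"turn":0},{"fingers":1,"dx":0.6,"dy":0,"dz":-1,"turn":0},{"fingers":1,"dx":0,"dy":0,"dz":0,"turn":0}], squeeze=40)

```text
clock: 14.15
position: [0.4519, -0.0841, 0.1066]
ee_rot: [0.019, 0.847, 0.531, 0.025]
contact_force: [0.4, -2.3, -9.3]
width: 0.0129
```

play_rows(series=[{"fingers":1,"dx":1,"dy":0,"dz":-1.5,"turn":0},{"fingers":1,"dx":1,"dy":0,"dz":-1.5,"turn":0},{"fingers":1,"dx":1,"dy":0,"dz":-1.5,"turn":0},{"fingers":1,"dx":0,"dy":0,"dz":0,"turn":0}])

```text
clock: 14.48
position: [0.4521, -0.0842, 0.1065]
ee_rot: [0.019, 0.847, 0.531, 0.023]
contact_force: [2.8, -2.9, -14.3]
width: 0.0129
```

play_rows(series=[{"fingers":1,"dx":0,"dy":0,"dz":-2,"turn":0},{"fingers":1,"dx":0,"dy":0,"dz":-2,"turn":0}])

```text
clock: 14.65
position: [0.4521, -0.0843, 0.1058]
ee_rot: [0.019, 0.847, 0.531, 0.023]
contact_force: [-8.4, -0.3, 20.4]
width: 0.0129
```

```bash
python3 -c "
from h import *
np.set_printoptions(precision=3,suppress=True)
s=get_state();print(s)"
```

```text
{'clock': 14.65, 'qpos': array([-0.345,  0.202,  1.992,  0.016,  0.889, -1.475]), 'qd': array([ 0.001, -0.005,  0.009, -0.003, -0.015, -0.001]), 'effort': array([  0.434, -21.577, -16.672,   0.044,  -1.816,   0.467]), 'position': array([ 0.452, -0.084,  0.106]), 'ee_rot': array([0.019, 0.847, 0.531, 0.023]), 'contact_force': array([-8.431, -0.289, 20.359]), 'moment': array([ 1.017, -0.13 ,  0.544]), 'width': 0.012905294238354912}
```

play_rows(series=[{"fingers":1,"dx":-0.3,"dy":0,"dz":0.5,"turn":0},{"fingers":0.5,"dx":0,"dy":0,"dz":0,"turn":0},{"fingers":0.3,"dx":0,"dy":0,"dz":0,"turn":0},{"fingers":0.2,"dx":0,"dy":0,"dz":0,"turn":0},{"fingers":0.2,"dx":0,"dy":0,"dz":15,"turn":0},{"fingers":0.2,"dx":0,"dy":0,"dz":30,"turn":0},{"fingers":0.2,"dx":0,"dy":0,"dz":15,"turn":0},{"fingers":0.2,"dx":0,"dy":0,"dz":0,"turn":0}])

```text
clock: 15.32
position: [0.4491, -0.0829, 0.167]
ee_rot: [0.016, 0.848, 0.53, 0.02]
contact_force: [0.3, -0.1, 1.9]
width: 0.0341
```

```bash
python3 fit2.py; python3 ov.py w9.png 12 70
```

```text
18 [244. 173.] [266. 259.]
(np.float64(-0.8605483066998973), array([ 7.189, 71.013]))
(np.float64(-0.8605006015434725), array([ 6.67 , 71.309]))
(np.float64(-0.8599308445173768), array([ 6.708, 70.819]))
(np.float64(-0.8563976320262587), array([ 6.592, 71.906]))
[ 0.449 -0.083  0.167] [0.016 0.848 0.53  0.02 ] 64.02029503671065
[ 0.4488 -0.0828  0.166 ] [0.0153 0.8477 0.5299 0.0196] 64.02017468144169 [-0.3444  0.1328  1.9004  0.0135  1.0601 -1.4681]
```

View pics/w9.png

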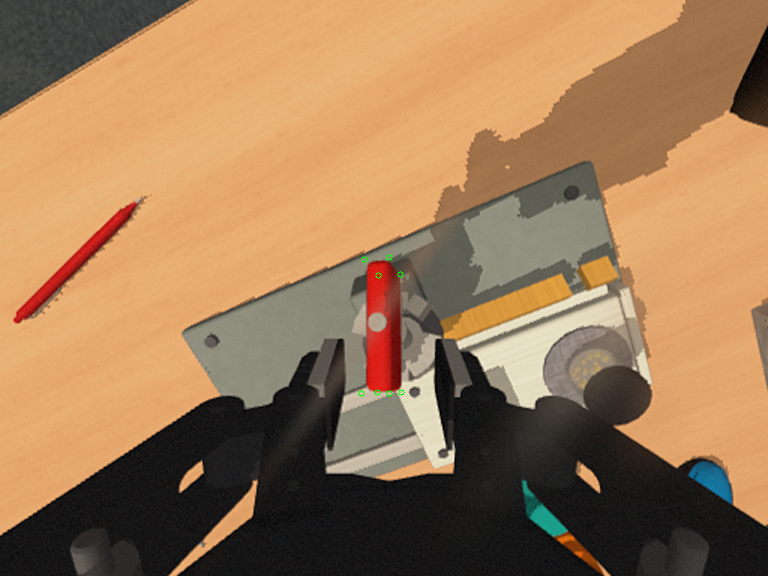

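The handle rests out by itself at 71°, px (367–401, 262–390), fingers clear. Next is the black carriage grip, which I'll locate from the unobstructed top view saved at the start.

Run:
```python
from h import *
np.set_printoptions(precision=4,suppress=True)
im=get_image("top"); full=cv2.imread("pics/top.png"); g=cv2.resize(full,(512,384),interpolation=cv2.INTER_AREA).max(2)
m=(g<60).astype(np.uint8); n,l,s,c=cv2.connectedComponentsWithStats(m)
for i in range(1,n):
    if 190<c[i][0]<270 and 170<c[i][1]<225 and s[i][4]>20:
        x,y,w,h,_=s[i]; print(s[i],c[i],"z.071 top-edge/bottom-edge",onz(im,(x+w/2-.5,y-.5),.071),onz(im,(x+w/2-.5,y+h-.5),.071),onz(im,c[i],.068))
# now, wrist
st=get_state(); w=get_image("wrist")
for p in masks_of(w,"carriage_grip")[:2]+masks_of(w,"jar_center")[:2]: print(round(p["p"],2),p["xy"],p["region"].sum(),onz(w,p["xy"],.06,st))
```

```text
[237 184   5  21  82] [239.4146 193.9878] z.071 top-edge/bottom-edge [ 0.5993 -0.0652  0.071 ] [ 0.5471 -0.0648  0.071 ] [ 0.5736 -0.0659  0.068 ]
[199 187  15  14 161] [205.8447 193.5963] z.071 top-edge/bottom-edge [0.5931 0.0164 0.071 ] [0.5582 0.0162 0.071 ] [0.5758 0.0171 0.068 ]
0.65 [352.9, 229.9] 7799 [ 0.524 -0.019  0.06 ]
0.61 [258.1, 224.7] 2093 [ 0.4792 -0.0972  0.06  ]
0.84 [406.2, 256.3] 2016 [0.5747 0.0186 0.06  ]
0.64 [386.0, 365.8] 184 [ 0.7052 -0.0433  0.06  ]
```

play_rows(series=[{"fingers":0,"dx":10,"dy":1,"dz":5,"turn":0.05},{"fingers":0,"dx":22,"dy":3,"dz":0,"turn":0.08},{"fingers":0,"dx":22,"dy":3,"dz":0,"turn":0.08},{"fingers":0,"dx":22,"dy":3,"dz":0,"turn":0.08},{"fingers":0,"dx":22,"dy":3,"dz":0,"turn":0.06},{"fingers":0,"dx":18,"dy":3,"dz":0,"turn":0.04},{"fingers":0,"dx":10,"dy":1,"dz":0,"turn":0},{"fingers":0,"dx":0,"dy":0,"dz":0,"turn":0}])

```text
clock: 16.28
position: [0.5717, -0.0628, 0.1592]
ee_rot: [0.002, 0.723, 0.69, 0.014]
contact_force: [0.3, 0.7, 0.2]
width: 0.0425
```

Run:
```python
from h import *
np.set_printoptions(precision=4,suppress=True)
st=get_state(); w=get_image("wrist"); print(st["position"],st["ee_rot"],2*np.degrees(np.arctan2(st["ee_rot"][2],st["ee_rot"][1])))
u=proj(w,[.575,-.066,.071],st); print("pred grip px",u)
g=w["pixels"].max(2); n,l,s,c=cv2.connectedComponentsWithStats((g<60).astype(np.uint8))
for i in range(1,n):
    if s[i][4]>80 and c[i][1]<260: print(s[i],c[i],onz(w,c[i],.068,st))
save(w,"w10.png",s=1.5)
```

```text
[ 0.5717 -0.0628  0.1592] [0.0024 0.7235 0.6902 0.0136] 87.30073903199812
pred grip px [254.1937 200.3529]
[490  27  22  45 538] [503.2193  50.4238] [0.4681 0.1243 0.068 ]
[249 164  14  40 395] [254.6937 178.9215] [ 0.5571 -0.0647  0.068 ]
[ 329  176   48   45 1698] [352.4176 198.0347] [0.5783 0.0184 0.068 ]
[250 211  13  19 121] [258.1157 222.7934] [ 0.5971 -0.0637  0.068 ]
[206 227  15  36 247] [213.9879 244.004 ] [ 0.6157 -0.1043  0.068 ]
```

play_rows(series=[{"fingers":0,"dx":0,"dy":-1,"dz":-15,"turn":0},{"fingers":0,"dx":0,"dy":-1,"dz":-25,"turn":0},{"fingers":0,"dx":0,"dy":0,"dz":-20,"turn":0},{"fingers":0,"dx":0,"dy":0,"dz":-10,"turn":0},{"fingers":0,"dx":0,"dy":0,"dz":0,"turn":0}])

```text
clock: 16.75
position: [0.5638, -0.065, 0.0865]
ee_rot: [-0.0, 0.725, 0.689, 0.011]
contact_force: [-0.8, 0.9, 0.4]
width: 0.0424
```

play_rows(series=[{"fingers":0,"dx":5,"dy":0,"dz":-6,"turn":0},{"fingers":0,"dx":5,"dy":0,"dz":-10,"turn":0},{"fingers":0,"dx":3,"dy":0,"dz":-10,"turn":0},{"fingers":0,"dx":1,"dy":0,"dz":-5,"turn":0},{"fingers":0,"dx":0,"dy":0,"dz":0,"turn":0}], squeeze=20)

```text
clock: 17.17
position: [0.5794, -0.0657, 0.0552]
ee_rot: [0.001, 0.726, 0.688, 0.012]
contact_force: [-0.7, -0.4, -0.8]
width: 0.0425
```

play_rows(series=[{"fingers":0.3,"dx":0,"dy":0,"dz":0,"turn":0},{"fingers":0.5,"dx":0,"dy":0,"dz":0,"turn":0},{"fingers":0.6,"dx":0,"dy":0,"dz":0,"turn":0},{"fingers":0.7,"dx":0,"dy":0,"dz":0,"turn":0},{"fingers":0.8,"dx":0,"dy":0,"dz":0,"turn":0},{"fingers":0.8,"dx":0,"dy":0,"dz":0,"turn":0},{"fingers":0.8,"dx":0,"dy":0,"dz":0,"turn":0}], squeeze=20)

```text
clock: 17.75
position: [0.5801, -0.0655, 0.0555]
ee_rot: [0.002, 0.725, 0.688, 0.012]
contact_force: [0.3, 0.2, -1.6]
width: 0.0127
```

play_rows(series=[{"fingers":0.8,"dx":0,"dy":-0.7,"dz":0,"turn":0},{"fingers":0.8,"dx":-0.1,"dy":-1.4,"dz":0,"turn":0},{"fingers":0.8,"dx":-0.1,"dy":-2,"dz":0,"turn":0},{"fingers":0.8,"dx":-0.1,"dy":-2.5,"dz":0,"turn":0},{"fingers":0.8,"dx":-0.15,"dy":-3,"dz":0,"turn":0},{"fingers":0.8,"dx":-0.15,"dy":-3,"dz":0,"turn":0}])

```text
clock: 18.25
position: [0.5794, -0.0768, 0.0555]
ee_rot: [0.001, 0.725, 0.688, 0.013]
contact_force: [0.8, 2.2, -1.4]
width: 0.0129
```

play_rows(series=[{"fingers":0.8,"dx":-0.15,"dy":-3,"dz":0,"turn":0},{"fingers":0.8,"dx":-0.15,"dy":-3,"dz":0,"turn":0},{"fingers":0.8,"dx":-0.15,"dy":-3,"dz":0,"turn":0},{"fingers":0.8,"dx":-0.15,"dy":-3,"dz":0,"turn":0},{"fingers":0.8,"dx":-0.15,"dy":-3,"dz":0,"turn":0},{"fingers":0.8,"dx":-0.15,"dy":-3,"dz":0,"turn":0},{"fingers":0.8,"dx":-0.15,"dy":-3,"dz":0,"turn":0},{"fingers":0.8,"dx":-0.15,"dy":-3,"dz":0,"turn":0},{"fingers":0.8,"dx":-0.15,"dy":-3,"dz":0,"turn":0},{"fingers":0.8,"dx":-0.15,"dy":-3,"dz":0,"turn":0},{"fingers":0.8,"dx":-0.15,"dy":-3,"dz":0,"turn":0},{"fingers":0.8,"dx":-0.15,"dy":-3,"dz":0,"turn":0},{"fingers":0.8,"dx":-0.15,"dy":-3,"dz":0,"turn":0},{"fingers":0.8,"dx":-0.15,"dy":-3,"dz":0,"turn":0},{"fingers":0.8,"dx":-0.15,"dy":-3,"dz":0,"turn":0},{"fingers":0.8,"dx":-0.15,"dy":-3,"dz":0,"turn":0},{"fingers":0.8,"dx":-0.15,"dy":-3,"dz":0,"turn":0},{"fingers":0.8,"dx":-0.15,"dy":-3,"dz":0,"turn":0}])

```text
clock: 19.75
position: [0.5763, -0.1372, 0.0555]
ee_rot: [0.001, 0.725, 0.688, 0.013]
contact_force: [0.9, 3.0, -2.3]
width: 0.0124
```

play_rows(series=[{"fingers":0.8,"dx":-0.15,"dy":-3,"dz":0,"turn":0},{"fingers":0.8,"dx":-0.15,"dy":-3,"dz":0,"turn":0},{"fingers":0.8,"dx":-0.15,"dy":-3,"dz":0,"turn":0},{"fingers":0.8,"dx":-0.15,"dy":-3,"dz":0,"turn":0},{"fingers":0.8,"dx":-0.15,"dy":-3,"dz":0,"turn":0},{"fingers":0.8,"dx":-0.15,"dy":-3,"dz":0,"turn":0},{"fingers":0.8,"dx":-0.15,"dy":-3,"dz":0,"turn":0},{"fingers":0.8,"dx":-0.15,"dy":-3,"dz":0,"turn":0},{"fingers":0.8,"dx":-0.15,"dy":-2.5,"dz":0,"turn":0},{"fingers":0.8,"dx":-0.15,"dy":-2,"dz":0,"turn":0},{"fingers":0.8,"dx":-0.1,"dy":-1.5,"dz":0,"turn":0},{"fingers":0.8,"dx":0,"dy":-1,"dz":0,"turn":0}])

```text
clock: 20.75
position: [0.5744, -0.1722, 0.0555]
ee_rot: [0.001, 0.726, 0.688, 0.013]
contact_force: [0.7, 2.1, -1.6]
width: 0.0126
```

play_rows(series=[{"fingers":0.8,"dx":-0.05,"dy":-1.2,"dz":0,"turn":0},{"fingers":0.8,"dx":-0.05,"dy":-1.2,"dz":0,"turn":0},{"fingers":0.8,"dx":-0.05,"dy":-1.2,"dz":0,"turn":0},{"fingers":0.8,"dx":-0.05,"dy":-1.2,"dz":0,"turn":0},{"fingers":0.8,"dx":-0.05,"dy":-1.2,"dz":0,"turn":0},{"fingers":0.8,"dx":-0.05,"dy":-1.2,"dz":0,"turn":0},{"fingers":0.8,"dx":-0.05,"dy":-1.2,"dz":0,"turn":0},{"fingers":0.8,"dx":-0.05,"dy":-1,"dz":0,"turn":0},{"fingers":0.8,"dx":0,"dy":-0.8,"dz":0,"turn":0}])

```text
clock: 21.5
position: [0.5738, -0.1832, 0.0555]
ee_rot: [0.001, 0.725, 0.688, 0.013]
contact_force: [0.5, 1.3, -2.1]
width: 0.0128
```

play_rows(series=[{"fingers":0.8,"dx":0,"dy":-0.8,"dz":0,"turn":0},{"fingers":0.8,"dx":0,"dy":-0.8,"dz":0,"turn":0},{"fingers":0.8,"dx":0,"dy":-0.8,"dz":0,"turn":0},{"fingers":0.8,"dx":0,"dy":-0.8,"dz":0,"turn":0}])

```text
clock: 21.83
position: [0.5737, -0.1852, 0.0555]
ee_rot: [-0.0, 0.726, 0.688, 0.014]
contact_force: [0.1, 4.9, -0.4]
width: 0.0127
```

play_rows(series=[{"fingers":0.8,"dx":0,"dy":-0.8,"dz":0,"turn":0},{"fingers":0.8,"dx":0,"dy":-1,"dz":0,"turn":0}])

```text
clock: 22.0
position: [0.5737, -0.1853, 0.0555]
ee_rot: [-0.002, 0.726, 0.688, 0.015]
contact_force: [1.5, 6.6, -0.9]
width: 0.0129
```

play_rows(series=[{"fingers":0.5,"dx":0,"dy":0,"dz":0,"turn":0},{"fingers":0.2,"dx":0,"dy":0,"dz":0,"turn":0},{"fingers":0.2,"dx":0,"dy":0,"dz":0,"turn":0},{"fingers":0.2,"dx":0,"dy":0,"dz":8,"turn":0},{"fingers":0.2,"dx":0,"dy":0,"dz":25,"turn":0},{"fingers":0.2,"dx":0,"dy":0,"dz":30,"turn":0},{"fingers":0.2,"dx":0,"dy":0,"dz":30,"turn":0},{"fingers":0.2,"dx":-10,"dy":10,"dz":15,"turn":-0.03},{"fingers":0.2,"dx":-20,"dy":17,"dz":0,"turn":-0.07},{"fingers":0.2,"dx":-20,"dy":17,"dz":0,"turn":-0.07},{"fingers":0.2,"dx":-20,"dy":17,"dz":0,"turn":-0.07},{"fingers":0.2,"dx":-20,"dy":17,"dz":0,"turn":-0.07},{"fingers":0.2,"dx":-18,"dy":14,"dz":0,"turn":-0.06},{"fingers":0.2,"dx":-8,"dy":6,"dz":0,"turn":-0.03},{"fingers":0.2,"dx":0,"dy":0,"dz":0,"turn":0}])

```text
clock: 23.25
position: [0.4538, -0.0915, 0.1781]
ee_rot: [0.01, 0.854, 0.52, 0.015]
contact_force: [0.1, -0.8, 0.4]
width: 0.0342
```

```bash
python3 fit2.py
```

```text
20 [251. 161.] [274. 244.]
(np.float64(-0.8648788035069623), array([ 7.562, 72.213]))
(np.float64(-0.8648788035069623), array([ 7.623, 72.227]))
(np.float64(-0.8647943573061935), array([ 7.453, 71.852]))
(np.float64(-0.8643018381167366), array([ 7.218, 72.176]))
[ 0.454 -0.091  0.178] [0.01  0.854 0.52  0.015] 62.60849048915774
```

play_rows(series=[{"fingers":0.2,"dx":0,"dy":3,"dz":-12,"turn":0.025},{"fingers":0.2,"dx":0,"dy":2,"dz":-20,"turn":0},{"fingers":0.2,"dx":0,"dy":0,"dz":-10,"turn":0},{"fingers":0.2,"dx":0,"dy":0,"dz":0,"turn":0}])

```text
clock: 23.63
position: [0.4608, -0.0909, 0.139]
ee_rot: [0.016, 0.846, 0.532, 0.019]
contact_force: [-0.8, -0.5, 0.1]
width: 0.0343
```

play_rows(series=[{"fingers":0.2,"dx":-5,"dy":3,"dz":-5,"turn":0},{"fingers":0.2,"dx":-4,"dy":3,"dz":-9,"turn":0},{"fingers":0.2,"dx":-2,"dy":0,"dz":-10,"turn":0},{"fingers":0.2,"dx":-1,"dy":0,"dz":-6,"turn":0},{"fingers":0.2,"dx":0,"dy":0,"dz":0,"turn":0}])

```text
clock: 24.05
position: [0.4527, -0.0878, 0.1099]
ee_rot: [0.019, 0.846, 0.532, 0.02]
contact_force: [0.1, 0.6, 0.9]
width: 0.0341
```

play_rows(series=[{"fingers":0.2,"dx":0,"dy":1.5,"dz":-5,"turn":0},{"fingers":0.2,"dx":0,"dy":1,"dz":-2,"turn":0},{"fingers":0.5,"dx":0,"dy":0,"dz":0,"turn":0},{"fingers":1,"dx":0,"dy":0,"dz":0,"turn":0},{"fingers":1,"dx":0,"dy":0,"dz":0,"turn":0},{"fingers":1,"dx":0,"dy":0,"dz":0,"turn":0}], squeeze=70)

```text
clock: 24.55
position: [0.4541, -0.086, 0.104]
ee_rot: [0.02, 0.845, 0.534, 0.021]
contact_force: [-0.9, -1.7, -3.7]
width: 0.0144
```

Gripped. Pulling 6–7 mm along the axis, out of the notch.

play_rows(series=[{"fingers":1,"dx":-1.2,"dy":0,"dz":1.7,"turn":0},{"fingers":1,"dx":-1.7,"dy":0,"dz":2.4,"turn":0},{"fingers":1,"dx":-1.7,"dy":0,"dz":2.4,"turn":0},{"fingers":1,"dx":0,"dy":0,"dz":0,"turn":0}])

```text
clock: 24.88
position: [0.4521, -0.0849, 0.1081]
ee_rot: [0.02, 0.845, 0.533, 0.024]
contact_force: [5.9, -1.5, -13.2]
width: 0.0139
```

play_rows(series=[{"fingers":1,"dx":-1.5,"dy":0,"dz":2,"turn":0},{"fingers":1,"dx":-1.5,"dy":0,"dz":2,"turn":0},{"fingers":1,"dx":0,"dy":0,"dz":0,"turn":0}])

```text
clock: 25.13
position: [0.4503, -0.0849, 0.1107]
ee_rot: [0.02, 0.845, 0.533, 0.025]
contact_force: [5.1, -1.4, -13.5]
width: 0.0137
```

play_rows(series=[{"fingers":1,"dx":0,"dy":0,"dz":0.2,"turn":-0.04},{"fingers":1,"dx":0,"dy":0,"dz":0.2,"turn":-0.06},{"fingers":1,"dx":0,"dy":0,"dz":0.2,"turn":-0.06},{"fingers":1,"dx":0,"dy":0,"dz":0.2,"turn":-0.06},{"fingers":1,"dx":0,"dy":0,"dz":0.2,"turn":-0.04}])

```text
clock: 25.55
position: [0.4528, -0.0792, 0.1094]
ee_rot: [0.019, 0.91, 0.414, 0.027]
contact_force: [4.4, -0.3, -13.5]
width: 0.0139
```

play_rows(series=[{"fingers":1,"dx":-0.8,"dy":-2,"dz":0.4,"turn":-0.04},{"fingers":1,"dx":-0.8,"dy":-2,"dz":0.4,"turn":-0.05},{"fingers":1,"dx":-0.8,"dy":-2,"dz":0.4,"turn":-0.05},{"fingers":1,"dx":-0.8,"dy":-2,"dz":0.4,"turn":-0.05},{"fingers":1,"dx":-0.5,"dy":-1,"dz":0.2,"turn":-0.04}])

```text
clock: 25.97
position: [0.4547, -0.0785, 0.11]
ee_rot: [0.014, 0.952, 0.304, 0.034]
contact_force: [4.9, 2.4, -13.0]
width: 0.0139
```

```bash
cat > ang.py <<'E'
from h import *
import sys
p=float(sys.argv[1])/1e3
st=get_state(); w=get_image("wrist"); m=red(w); n,l,s,c=cv2.connectedComponentsWithStats(m)
i=1+np.argmax(s[1:,4]); q=np.argwhere(l==i)[:,::-1].astype(np.float32)
v=cv2.fitLine(q,cv2.DIST_L2,0,.01,.01).ravel(); print("blob",s[i],"angle",np.degrees(np.arctan2(v[1],v[0]))%180)
for th in range(0,81,10):
    P=handle(.4645,-.0895,np.radians(-2.8),p,np.radians(th)).reshape(2,2,2,3).mean((0,2)); a,b=[proj(w,x,st) for x in P]
    print(th,a.round(),b.round(),round(np.degrees(np.arctan2(*(b-a)[::-1]))%180,1))
save(w,"ang.png",s=1.5)
E
python3 ang.py 19
```

```text
blob [ 226  201   43  119 3235] angle 83.93791
0 [212. 301.] [284. 218.] 131.1
10 [218. 308.] [276. 211.] 120.7
20 [226. 314.] [267. 207.] 110.9
30 [234. 319.] [258. 203.] 101.5
40 [243. 322.] [249. 202.] 92.5
50 [253. 323.] [240. 203.] 83.7
60 [262. 322.] [231. 205.] 75.1
70 [272. 320.] [223. 209.] 66.4
80 [280. 315.] [216. 214.] 57.6
```

play_rows(series=[{"fingers":1,"dx":-0.8,"dy":-2,"dz":0.5,"turn":-0.05},{"fingers":1,"dx":-0.8,"dy":-2,"dz":0.5,"turn":-0.05},{"fingers":1,"dx":-0.8,"dy":-2,"dz":0.5,"turn":-0.05},{"fingers":1,"dx":-0.8,"dy":-2,"dz":0.5,"turn":-0.05},{"fingers":1,"dx":-0.5,"dy":-1,"dz":0.3,"turn":-0.05}])

```text
clock: 26.43
position: [0.4601, -0.0806, 0.1135]
ee_rot: [0.015, 0.983, 0.178, 0.045]
contact_force: [2.6, 4.0, -14.1]
width: 0.0139
```

```bash
python3 ang.py 19
```

```text
blob [ 222  194   42  123 3071] angle 83.31102
0 [221. 300.] [265. 204.] 114.9
10 [228. 305.] [256. 200.] 104.9
20 [236. 309.] [247. 197.] 95.6
30 [245. 312.] [238. 196.] 86.8
40 [254. 312.] [230. 198.] 78.3
50 [262. 311.] [222. 200.] 70.1
60 [271. 309.] [215. 205.] 61.9
70 [278. 304.] [209. 210.] 53.6
80 [285. 298.] [204. 217.] 45.0
```

play_rows(series=[{"fingers":1,"dx":-1.2,"dy":-1.5,"dz":0,"turn":-0.05},{"fingers":1,"dx":-1.5,"dy":-1.5,"dz":0,"turn":-0.06},{"fingers":1,"dx":-1.5,"dy":-1.5,"dz":0,"turn":-0.06},{"fingers":1,"dx":-1.5,"dy":-1.5,"dz":0,"turn":-0.06},{"fingers":1,"dx":-1,"dy":-1,"dz":0,"turn":-0.05}])

```text
clock: 26.9
position: [0.4572, -0.0794, 0.1166]
ee_rot: [0.015, 0.998, 0.031, 0.051]
contact_force: [3.5, -10.8, -13.2]
width: 0.0137
```

```bash
python3 ang.py 19
```

```text
blob [ 230  196   43  120 3420] angle 88.05736
0 [244. 304.] [256. 205.] 96.7
10 [252. 308.] [247. 203.] 87.2
20 [261. 309.] [239. 203.] 78.4
30 [269. 310.] [231. 204.] 70.2
40 [277. 309.] [224. 208.] 62.3
50 [284. 306.] [218. 212.] 54.7
60 [291. 301.] [213. 218.] 47.1
70 [296. 295.] [209. 224.] 39.2
80 [300. 288.] [207. 232.] 30.9
```

play_rows(series=[{"fingers":1,"dx":0,"dy":-1.5,"dz":-0.8,"turn":-0.05},{"fingers":1,"dx":0,"dy":-1.5,"dz":-0.8,"turn":-0.05},{"fingers":1,"dx":0,"dy":-1.5,"dz":-0.5,"turn":-0.05},{"fingers":1,"dx":0,"dy":-1,"dz":0,"turn":-0.02}])

```text
clock: 27.28
position: [0.4558, -0.0814, 0.1164]
ee_rot: [0.016, 0.997, -0.057, 0.05]
contact_force: [1.3, 4.1, -8.8]
width: 0.0137
```

```bash
python3 ang.py 19
```

```text
blob [ 235  193   42  117 3277] angle 90.34832
0 [259. 302.] [251. 202.] 85.6
10 [267. 304.] [242. 202.] 76.5
20 [275. 305.] [234. 203.] 68.2
30 [283. 304.] [227. 206.] 60.5
40 [290. 302.] [221. 210.] 53.1
50 [296. 298.] [216. 216.] 45.8
60 [302. 292.] [213. 222.] 38.5
70 [306. 286.] [211. 229.] 30.8
80 [309. 278.] [210. 236.] 22.6
```

play_rows(series=[{"fingers":1,"dx":0.8,"dy":-0.5,"dz":-1.2,"turn":0},{"fingers":1,"dx":1.2,"dy":-0.5,"dz":-1.8,"turn":0},{"fingers":1,"dx":1.2,"dy":-0.5,"dz":-1.8,"turn":0},{"fingers":1,"dx":1.2,"dy":0,"dz":-1.8,"turn":0},{"fingers":1,"dx":0,"dy":0,"dz":0,"turn":0}])

```text
clock: 27.75
position: [0.4574, -0.0813, 0.113]
ee_rot: [0.016, 0.997, -0.051, 0.049]
contact_force: [3.8, 0.3, -17.7]
width: 0.014
```

```bash
python3 ang.py 14|head -3
```

```text
blob [ 236  193   42  118 3280] angle 90.95286
0 [260. 301.] [254. 202.] 86.6
10 [268. 303.] [245. 201.] 77.4
```

View pics/ang.png

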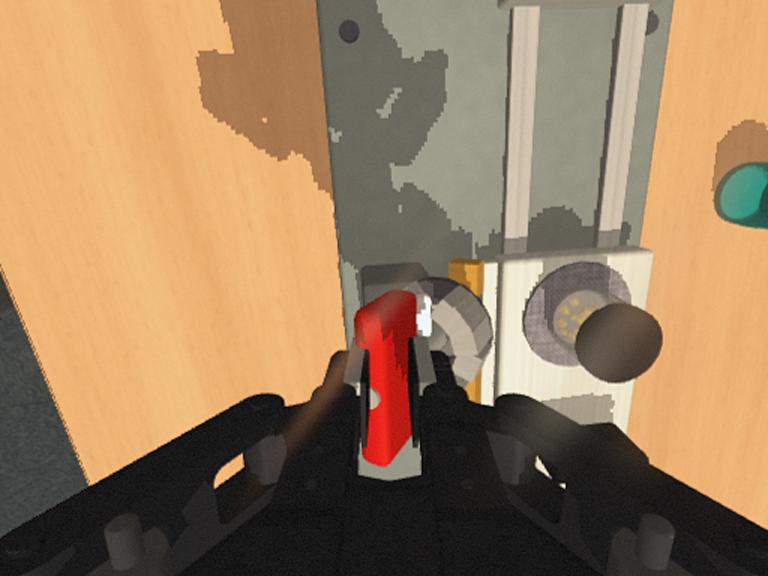

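play_rows(series=[{"fingers":1,"dx":1.5,"dy":0,"dz":-2.2,"turn":0},{"fingers":1,"dx":1.8,"dy":0,"dz":-2.6,"turn":0},{"fingers":1,"dx":1.8,"dy":0,"dz":-2.6,"turn":0},{"fingers":1,"dx":1.2,"dy":0,"dz":-1.7,"turn":0},{"fingers":1,"dx":0,"dy":0,"dz":0,"turn":0}])

```text
clock: 28.22
position: [0.4617, -0.0815, 0.1069]
ee_rot: [0.017, 0.998, -0.049, 0.047]
contact_force: [2.3, 1.7, -14.6]
width: 0.0138
```

```bash
python3 ang.py 10|head -3
```

```text
blob [ 236  194   42  117 3267] angle 90.99277
0 [257. 305.] [251. 204.] 86.6
10 [265. 307.] [242. 203.] 77.5
```

play_rows(series=[{"fingers":1,"dx":1.2,"dy":0,"dz":-1.7,"turn":0},{"fingers":1,"dx":1.2,"dy":0,"dz":-1.7,"turn":0},{"fingers":1,"dx":0.8,"dy":0,"dz":-1.2,"turn":0},{"fingers":1,"dx":0,"dy":0,"dz":0,"turn":0}])

```text
clock: 28.6
position: [0.4634, -0.0816, 0.1043]
ee_rot: [0.017, 0.998, -0.048, 0.046]
contact_force: [1.1, 2.7, -9.8]
width: 0.0142
```

play_rows(series=[{"fingers":0.3,"dx":0,"dy":0,"dz":0,"turn":0},{"fingers":-0.3,"dx":0,"dy":0,"dz":0,"turn":0},{"fingers":-1,"dx":0,"dy":0,"dz":0,"turn":0},{"fingers":-1,"dx":0,"dy":0,"dz":0,"turn":0},{"fingers":-1,"dx":0,"dy":0,"dz":0,"turn":0},{"fingers":-1,"dx":0,"dy":0,"dz":10,"turn":0},{"fingers":-1,"dx":0,"dy":0,"dz":25,"turn":0},{"fingers":-1,"dx":0,"dy":0,"dz":20,"turn":0},{"fingers":-1,"dx":0,"dy":0,"dz":0,"turn":0}])

```text
clock: 29.35
position: [0.4605, -0.0852, 0.1608]
ee_rot: [0.02, 0.998, -0.049, 0.04]
contact_force: [0.9, -0.2, 0.4]
width: 0.0853
```

```bash
python3 fit2.py; python3 ang.py 0 | head -4
```

```text
22 [240. 165.] [271. 252.]
(np.float64(-0.8289387236651921), array([-0.012, -6.812]))
(np.float64(-0.8289387236651921), array([-0.036, -6.852]))
(np.float64(-0.8286496550213558), array([-0.394, -6.416]))
(np.float64(-0.8282110693363645), array([-1.272, -4.612]))
[ 0.46  -0.085  0.161] [ 0.02   0.998 -0.049  0.04 ] -5.680015710173239
blob [ 241  166   32   88 2296] angle 90.95091
0 [260. 247.] [256. 169.] 87.0
10 [267. 248.] [250. 169.] 78.2
20 [272. 248.] [244. 171.] 69.8
```

play_rows(series=[{"fingers":-1,"dx":0,"dy":0,"dz":25,"turn":0},{"fingers":-1,"dx":0,"dy":-10,"dz":35,"turn":0},{"fingers":-1,"dx":-12,"dy":-28,"dz":15,"turn":0},{"fingers":-1,"dx":-16,"dy":-35,"dz":0,"turn":0},{"fingers":-1,"dx":-16,"dy":-35,"dz":0,"turn":0},{"fingers":-1,"dx":-16,"dy":-35,"dz":0,"turn":0},{"fingers":-1,"dx":-16,"dy":-35,"dz":0,"turn":0},{"fingers":-1,"dx":-16,"dy":-35,"dz":0,"turn":0},{"fingers":-1,"dx":-16,"dy":-35,"dz":0,"turn":0},{"fingers":-1,"dx":-16,"dy":-35,"dz":0,"turn":0},{"fingers":-1,"dx":-16,"dy":-35,"dz":0,"turn":0},{"fingers":-1,"dx":-10,"dy":-25,"dz":0,"turn":0},{"fingers":-1,"dx":0,"dy":0,"dz":0,"turn":0},{"fingers":-1,"dx":0,"dy":0,"dz":0,"turn":0}])

```text
clock: 30.62
position: [0.2912, -0.438, 0.2175]
ee_rot: [0.011, 0.998, -0.049, 0.027]
contact_force: [0.7, -0.4, 0.7]
width: 0.0855
```

Run:
```python
from h import *
np.set_printoptions(precision=2,suppress=True)
a=get_image("top"); b=get_image("scene"); save(a,"topend.png",s=1.5); save(b,"sceneend.png",s=1.5)
for n,im,c0 in(("top",a,(249,239)),("scene",b,(221,198))):
    old=cv2.cvtColor(cv2.resize(cv2.imread(f"pics/{n}.png"),(512,384),interpolation=cv2.INTER_AREA),cv2.COLOR_BGR2RGB)
    new=cv2.cvtColor(cv2.resize(cv2.imread(f"pics/{n}end.png"),(512,384),interpolation=cv2.INTER_AREA),cv2.COLOR_BGR2RGB)
    for im_ in(old,new):
        k,l,s,c=cv2.connectedComponentsWithStats(red({"pixels":im_})); print(n,[(s[i],c[i]) for i in range(1,k) if s[i][4]>30])
    # predicted centroid shift for 3 mm of pull / 10 deg of turn
    P=lambda p,t:np.mean([proj(im,q) for q in handle(.4645,-.0895,-.049,p,t)],0)
    print("3mm->",P(.003,0)-P(0,0),"home px",P(0,0))
    for l_ in ["mouse","loupe","pen"]: print(l_,[(round(d["p"],2),np.round(d["xy"],1)) for d in masks_of(im,l_)][:1])
g=a["pixels"].max(2); n,l,s,c=cv2.connectedComponentsWithStats((g<60).astype(np.uint8))
for i in range(1,n):
    if 190<c[i][0]<330 and 170<c[i][1]<225 and s[i][4]>20: print(s[i],c[i],onz(a,c[i],.068).round(4))
for d in masks_of(a,"pad")[:3]+masks_of(a,"jar_center")[:4]: print(round(d["p"],2),np.round(d["xy"],1),d["region"].sum())
```

```text
top [(array([138, 125,  12,  11,  66], dtype=int32), array([143.73, 130.06])), (array([236, 234,  27,  11, 250], dtype=int32), array([249.12, 238.87])), (array([304, 276,  51,  14, 135], dtype=int32), array([329.2 , 282.68]))]
top [(array([139, 125,  11,  12,  63], dtype=int32), array([143.9 , 130.22])), (array([236, 234,  27,  11, 247], dtype=int32), array([249.2 , 238.87])), (array([304, 276,  51,  14, 133], dtype=int32), array([330.03, 282.52]))]
3mm-> [-0.05  0.71] home px [249.27 238.16]
mouse [(0.62, array([194.5, 123.3]))]
loupe [(0.74, array([251.2, 214.2]))]
pen [(0.75, array([329.3, 284.2]))]
scene [(array([210, 192,  22,  13, 124], dtype=int32), array([220.78, 198.17])), (array([228, 268,  56,  16, 160], dtype=int32), array([256.91, 275.77]))]
scene [(array([211, 192,  21,  13, 119], dtype=int32), array([221.04, 198.47])), (array([228, 268,  56,  16, 160], dtype=int32), array([256.51, 275.74]))]
3mm-> [-0.5  -0.68] home px [220.63 197.48]
mouse [(0.71, array([249.1, 180.2]))]
loupe []
pen [(0.7, array([255.1, 277.9]))]
[285 185   5  22  62] [287.05 196.65] [ 0.57 -0.18  0.07]
[248 189  15  14 160] [254.95 195.49] [ 0.57 -0.1   0.07]
0.9 [277.2 202. ] 2577
0.36 [250.6 239. ] 338
0.79 [254.6 194.2] 217
0.63 [235.1 151. ] 204
0.46 [235.7 119.6] 209
```

```bash
python3 -c "
from rig import *
print(sign_off())"
```

```text
the job is handed in; nothing more can be done
None
```

The job is done and handed in at about 31 s. The stone slide is at its right station and the plunger is home.

**What I did**
1. I gripped the red handle by its ends, pulled it about 20 mm and turned it until it stayed out on the rim. I then regripped it across its thickness, turned it to about 71° and let it sink into the rest notch, where it stayed when released.
2. I slid the carriage about 120 mm at roughly 40 mm/s, slowing near the end until the force rose gently to about 6 N at the stop.
3. I pulled the handle out again, turned it back to 0, let it down to about 7 mm and released it so it sprang home. Then I moved the arm clear.

**Last checks**
- **Plunger:** In the top view the handle is within 0.1 px of where it started. In the scene view it shifted 0.3–0.4 px, the opposite way to being out. I take that as fully home and locked, but I did not test the lock by pushing the carriage.
- **Jar:** Just before the final release, the wrist view showed it upright and centred on the pad. In the last top view the lid's outline is unchanged. The lid-to-grip spacing measured 1.5 px less than at the start; the grip's outline was coarse in that view, so I put it down to measurement error.
- **Loose things:** The pen did not move. The mouse detections differ by 2–5 px, which I took as network scatter because the arm never went near it. I could not confirm the loupe by detection, since its only report was a false one on the slide, but it was not approached either.

The largest force shown in the readings was about 22 N, when I pressed briefly to seat the handle in the notch. The tool also built up an unintended tilt of about 5°, which did no harm.

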